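# Gauge a bearing block under a spring-return lever stand

### The job

Slide the bearing block across the breadboard until it sits snugly in the corner under the gauge, against both the side fence and the back stop. Then press the stand's hand lever smoothly down to its stop so that the gauge foot rests on the block, hold it there for about a second while the reading settles, and ease the sprung lever slowly back up until it is fully home at the top, never letting it snap. Leave the block seated in the corner and do not disturb the other things.

Things in the scene. Friction and masses are not known exactly. Their poses are not given: they have to be found in the camera images.
- block_center (a point): Centre (half-way up) of the loose bearing block: dark anodised aluminium, 110 mm long (own x), 64 wide (own y), 50 high, 0.5 to 0.75 kg, a ball bearing showing in each long side, four counterbored screw holes in its flat top. It stands on the breadboard, right of the fence and nearer the robot than the stop, its own x within 20 degrees of the nest's x.
- nest (a point): Where the block's centre is when seated in the corner; fixed to the breadboard, 25 mm above its top. x points along the side fence to the back stop (away from the robot), y to the left. Fence: steel bar along x, 20 mm high, face at y = +32 mm, from x = -120 to +55 mm. Back stop: steel bar across, 20 mm high, face at x = +55 mm.
- lever_grip (a point): Centre of the black round hand grip at the free end of the stand's lever, to press down on from above: a bar 26 mm thick and 98 mm long, lying along the nest's y; this point is at the middle of its length. The lever is on the left of the stand, its rod 52 mm to the right of this point.
- lever_shaft (a point): Point on the axis about which the lever turns (axis along the nest's y), level with the middle of the grip; fixed. The grip's centre moves on a circle of 170 mm radius about it, on the robot's side, from 36 degrees above horizontal (home) to 18 degrees below (stop).
- lever (a joint): Angle of the hand lever: 0 = home, raised against its upper stop, 0.94 rad = pressed to its lower stop. A spring always drives it back up (about 4 N at the grip at home, 8 N at the lower stop); if let go it flies up. It lowers the gauge carriage by 32 mm per rad.
- gauge_foot (a point): Middle of the underside of the gauge's round steel foot (14 mm across), pointing down from the indicator; 15 mm beyond the nest in x. With the lever home it is 24 mm above a seated block's top; the indicator's dial body (54 mm wide, 22 mm deep about the foot's axis) begins 41 mm above it.
- gauge (a joint): How far the gauge's sprung foot is pushed into the indicator, m: 0 = hanging free, up to 0.014; about 0.006 with the block seated and the lever at its lower stop (1 to 2 N).
- bracket: Bystander, loose on the board: L-shaped aluminium bracket, 70 x 50 mm foot, 60 mm high; origin under its foot.
- pulley: Bystander, loose on the board: aluminium toothed pulley, 58 mm across, 30 mm high; origin at the centre of its underside.
- gearmotor: Bystander on the table, left: small gearmotor 140 mm long, 42 mm high, lying; origin under its middle.
- wrench: Bystander on the table, right: steel wrench 170 mm long, lying flat.
- jar: Bystander on the table, right: jar, 64 mm across, 85 mm high.
- mug: Bystander on the table, left: white mug, 80 mm across, 92 mm high.
- board: Aluminium breadboard, 350 mm (x) by 450 mm (y), 12 mm thick, fixed to the table, placed and turned differently each time; carries the corner and the stand. Origin: middle of its underside; the nest is at x = +5 mm, y = 0, axes parallel. Gear housing (x +52 to +122 mm, 70 mm wide, 115 to 240 mm up) and round column behind it.
Mind the look-alikes: they are no part of the job. What is shaped like the part that bears block_center but green or turquoise is not meant.

How it is judged:
On the way, in this order (a step that is already met when the one before it is completed fails the run):
1. the block sits in the corner, against side fence and back stop, at rest (x of block_center in the frame of nest between -0.005 and 0.005 m and y of block_center in the frame of nest between -0.005 and 0.005 m and z of block_center in the frame of nest between -0.0015 and 0.0015 m and angle between the x axis of block_center and the x axis of nest, either way round below 0.07 rad and linear speed of block below 0.02 m/s), for 0.2 s.
2. the lever is held at its lower stop with the gauge foot pushed in by the seated block (x of block_center in the frame of nest between -0.005 and 0.005 m and y of block_center in the frame of nest between -0.005 and 0.005 m and z of block_center in the frame of nest between -0.0015 and 0.0015 m and angle between the x axis of block_center and the x axis of nest, either way round below 0.07 rad and value of joint lever above 0.89 rad and value of joint gauge between 0.003 and 0.009 m), for 0.8 s.
3. the lever is back home at the top (value of joint lever below 0.03 rad), for 0.2 s.
At the end, for the whole second after the job is handed in: The block is seated in the corner (centre within 5 mm of its seat along and across the fence, within 1.5 mm in height, square within 4 degrees), at rest, the lever is home (under 0.03 rad) and the gauge foot hangs free (under 1 mm) (x of block_center in the frame of nest between -0.005 and 0.005 m and y of block_center in the frame of nest between -0.005 and 0.005 m and z of block_center in the frame of nest between -0.0015 and 0.0015 m and angle between the x axis of block_center and the x axis of nest, either way round below 0.07 rad and linear speed of block below 0.01 m/s and value of joint lever below 0.03 rad and value of joint gauge below 0.001 m); the robot touches nothing.
It fails at once if the lever springs back up faster than 1.2 rad/s (about 0.2 m/s at the grip) (velocity of joint lever below -1.2 rad/s).
It fails at once if the lever is slammed down, faster than 2 rad/s (velocity of joint lever above 2 rad/s).
It fails at once if a bystander is moved by more than 15 mm (distance of any of bracket, pulley, gearmotor, wrench, jar, mug from where it was at the start of the episode above 0.015 m).
It also fails if it takes over 72 s, if anything falls off the work surface, if the arm or the gripper's body presses on something with over 40 N, if the wrist force passes 120 N, or if a joint passes its speed limit or range.

### The arm

A 6-joint arm with a two-finger parallel gripper is mounted at the origin on the work surface. World frame = base frame: x ahead of the robot, y to its left, z up, the work surface at z = 0. Lengths are in m, angles in rad, forces in N, time in s.
With the tool pointing down it reaches from about 0.3 to 0.75 m from the base axis. Payload 8.5 kg.
Tool frame: the origin (TCP) lies midway between the tips of the shut fingers; the grasp point (between the pads) lies 19 mm behind it (manip.hold_point_z is the distance from the TCP to the grasp point, in m); z points along the fingers, y is the line along which they close (so a half turn about z gives the same grasp; the last joint's range is limited). The gripper opens to 88 mm and grips with 3 to 60 N. Pads are 18 mm wide; open, the fingers measure 123 mm over their backs; the gripper's body (75 mm by 187 mm) begins 45 mm behind the grasp point.
Start: joints at [1.099, 0.381, 1.297, -0, 1.464, -0.215], TCP at [0.14, 0.532, 0.239] pointing down, gripper open.
Joint ranges: [-3.11, 3.11], [-0.89, 2.33], [0.22, 2.48], [-1.42, 4.56], [0.17, 2.85], [-2.88, 2.88]. Speed limits (rad/s): [2.39, 2.39, 3.14, 3.14, 3.14, 3.14].

### API

Orientations are given as a unit quaternion [x, y, z, w].
In Python, from workcell import manip gives the robot as it stands.
- The arm moves only by the shell command python3 -m handwheel 'ROWS' [FORCE]. ROWS is JSON, a list of rows, each a list of 7 numbers: the turn, a rotation vector about the tool's x, y, z in rad, then the shift along the tool's x, y, z in m, then the closure, from -1 (fully open) to 1 (shut). In form: [[wx, wy, wz, tx, ty, tz, grip], ...]. A call has 1 to 20 rows; each row is the pose to reach, as a shift and turn from the pose commanded when the call began, along the tool's axes at that moment; what a row does not reach only later rows make up. A row lasts 1/8 s, in which the tool goes at most 62.5 mm and 10.7 degrees, less where a joint would pass 70% of its speed; a pose out of reach is approached as far as the arm can. A call with a gripper value outside its range is refused whole. The fingers move at their own pace and stop on an object; FORCE is the grip in N (left out, the last holds). Time passes only in rows, so rows that repeat a pose let the fingers close. It gives the time, the measured TCP pose, the force, the opening and the grip force at its end, in the units of the state.
- manip.get_obs(): the state, without advancing time (a new reading comes with each control period).
- manip.snapshot(name): name is "side" or "top" or "wrist"; returns (picture, depth): 480x640x3 uint8, blue, green, red; 480x640 float32, m along the optical axis (not along the pixel's ray), 0 where there is no reading.
- manip.camera_info(name): a dict with "mtx" (3x3 intrinsics, pixels), "R" (3x3) and "t" (3): a world point X has camera coordinates R X + t. Camera axes: x right, y down, z forward; pixel columns grow to the right and rows downward; lengths in m; the calibration is good to about 2 mm. A picture is of the moment at which its call begins: read the wrist's pose just before it. camera_info takes no time and is no camera call; for the wrist camera it gives the pose at the moment of the call.
- manip.close_job(): hands the job in; it is judged then, once.
The state is a dict: "clock": time; "q": joint angles; "qvel": joint speeds; "tau": joint torques, N m; "position": TCP position; "tool_rot": TCP orientation; "contact_force": force on the tool from outside, world axes, zero at the start; "torque": the same for the moment, N m; "width": opening from 0.0 (shut) to 1.0 (fully open); "grip_force": force on a finger pad.
Only numpy, scipy, OpenCV 4.12 (cv2) and the standard library are available. Lean on these libraries where they do the work, as an engineer would, in place of code of your own. Each camera call takes 0.05 s, during which the arm holds its last target. There are 200 camera calls.

## Working session

There is one attempt and no reset: what is moved stays moved. The work goes in short steps, Python scripts to look and compute and a shell command to move; the robot and the scene stay as the last step left them, time stands still between calls to the robot, and variables do not carry over. Pictures are saved under pics/ and viewed, at most 10 in all, crops included, and the job is handed in when it is done.

```bash
mkdir -p pics; cat > h.py <<'E'
import numpy as np,cv2
from workcell import manip
def snap(n):
    ci=manip.camera_info(n);p,d=manip.snapshot(n);return p,d,ci
def pts(d,ci):
    v,u=np.indices(d.shape);K=np.array(ci["mtx"]);R=np.array(ci["R"]);t=np.array(ci["t"])
    c=np.stack([(u-K[0,2])/K[0,0]*d,(v-K[1,2])/K[1,1]*d,d],-1)
    return (c-t)@R
E
python3 - <<'E'
from h import *
for n in("top","side"):
    p,d,ci=snap(n);cv2.imwrite(f"pics/{n}0.png",p);np.savez(f"{n}0.npz",p=p,d=d,X=pts(d,ci))
    print(n,-np.array(ci["R"]).T@ci["t"],(d>0).mean())
print(manip.get_obs())
E
```

```text
top [ 0.25270179 -0.01556622  1.49733574] 0.9960774739583333
side [ 0.28627    -1.10596601  1.12818857] 0.9959375
{'clock': 0.1, 'q': array([ 1.09870415e+00,  3.81136873e-01,  1.29811482e+00,  3.99692270e-05,
        1.46359461e+00, -2.15279847e-01]), 'qvel': array([ 1.79499407e-04, -2.52435630e-03, -2.26438636e-03,  1.60967470e-05,
        1.24418130e-03, -5.72538030e-04]), 'tau': array([ 3.57840298e-03, -4.38647389e+01, -2.24909127e+01,  7.14403018e-02,
        3.42584623e-02, -6.55182362e-05]), 'position': array([0.13957392, 0.53175761, 0.23821874]), 'tool_rot': array([ 1.28055699e-01,  9.91766779e-01, -5.83472433e-04, -2.29921337e-04]), 'contact_force': array([0.15236284, 0.89949558, 0.03701955]), 'torque': array([-0.01979336,  0.00462715, -0.08375385]), 'grip_force': 0.0, 'width': 1.0009738924118428}
```

View pics/top0.png

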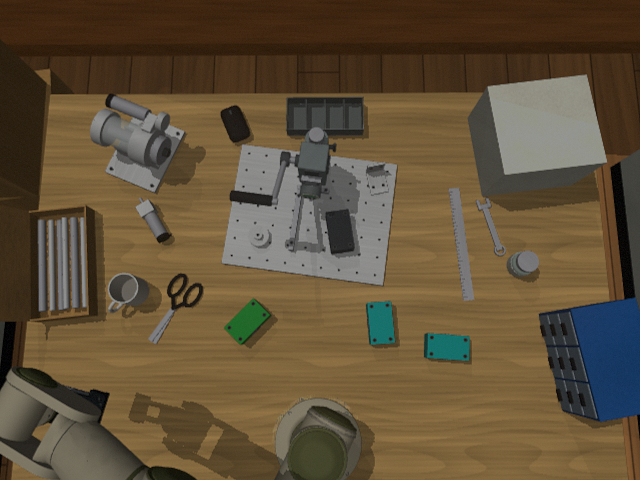

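View pics/side0.png

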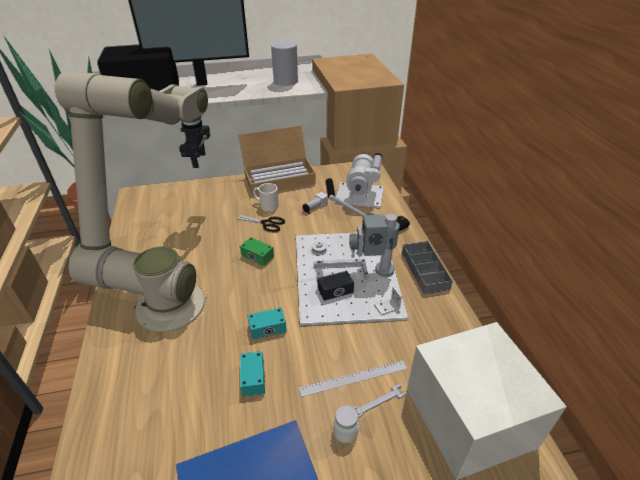

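The dark block is at top (340,231), side (335,286). The fence and stop frame is at top (290–325, 190–250), and the lever grip at top (250,198). Lookalikes are green at top (248,321) and turquoise at (380,323) and (447,347). Only the dark anodised one on the board fits. The pulley is at (260,236) and the bracket at (377,180).

```bash
python3 - <<'E'
from h import *
z=np.load("top0.npz");p,X=z["p"],z["X"];v,u=np.indices(p.shape[:2]);hsv=cv2.cvtColor(p,cv2.COLOR_BGR2HSV)
roi=(u>210)&(u<405)&(v>140)&(v<292)
def rect(m,name,zz=None):
    P=X[m]; r=cv2.minAreaRect(P[:,:2].astype(np.float32)); print(name,len(P),np.round(r[0],4),np.round(r[1],4),round(r[2],2),'z',np.round(np.percentile(P[:,2],[5,50,95]),4)); return r
b=roi&(hsv[...,1]<40)&(hsv[...,2]>60)&(abs(X[...,2]-.012)<.008)
b=cv2.morphologyEx(b.astype(np.uint8),cv2.MORPH_OPEN,np.ones((3,3)))>0
r=rect(b,"board");print(cv2.boxPoints(r))
dk=hsv[...,2]<75
rect(roi&dk&(abs(X[...,2]-.062)<.008)&(u>318)&(u<362)&(v>200)&(v<262),"block")
rect(roi&dk&(u>225)&(u<275)&(v>185)&(v<210)&(X[...,2]>.1),"grip")
f=roi&(abs(X[...,2]-.032)<.006)&(u>280)&(u<330)&(v>185)&(v<255);rect(f,"fence/stop")
rect((hsv[...,2]>90)&(abs(X[...,2]-.042)<.006)&(u>245)&(u<275)&(v>220)&(v<250),"pulley")
rect(roi&(X[...,2]>.018)&(u>360)&(u<392)&(v>160)&(v<198),"bracket")
p2=p[140:292,210:405];cv2.imwrite("pics/crop.png",cv2.resize(p2,None,fx=4,fy=3.9,interpolation=3))
E
```

```text
board 14431 [0.6158 0.0182] [0.4505 0.3534] 81.83 z [0.0063 0.0115 0.0169]
[[ 0.40888596 -0.17967212]
 [ 0.75867295 -0.2298764 ]
 [ 0.8226731   0.21602994]
 [ 0.4728861   0.26623422]]
block 947 [ 0.5547 -0.0625] [0.1106 0.0656] 8.26 z [0.0561 0.0612 0.0663]
grip 438 [0.582  0.1473] [0.0962 0.026 ] 81.41 z [0.2932 0.2998 0.3045]
fence/stop 330 [0.5919 0.0145] [0.11   0.1852] 83.9 z [0.0273 0.0315 0.0365]
pulley 66 [0.5462 0.1576] [0.0353 0.0459] 63.06 z [0.0365 0.0405 0.0457]
bracket 342 [ 0.4997 -0.1199] [0.0915 0.5284] 76.92 z [0.0183 0.0223 0.0729]
```

View pics/crop.png

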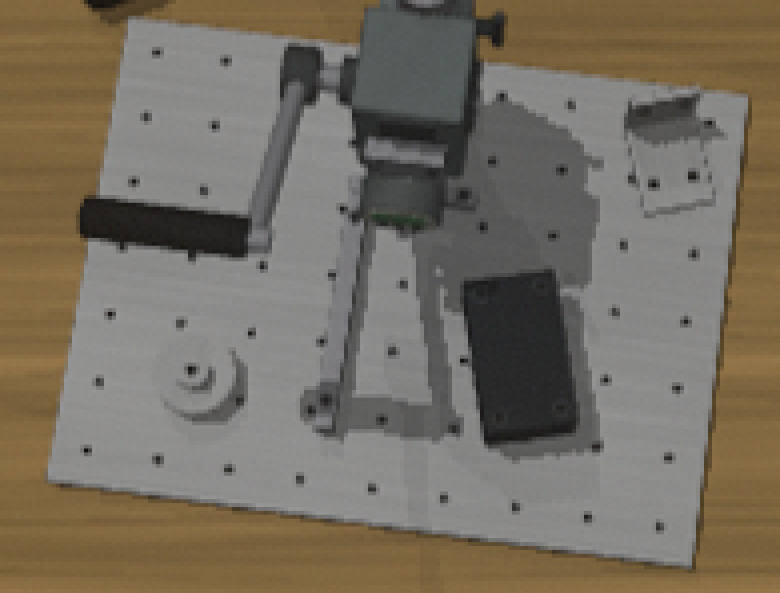

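The crop confirms the dark block, with four screw holes, standing right of the fence. I'll grip its rear end with the tool tilted back 30°, which keeps clear of the gauge and lever.

```bash
cat >> h.py <<'E'
from scipy.spatial.transform import Rotation as Ro
YN=np.deg2rad(-8.17);N=np.array([.6207,.0175,.037])
c,s=np.cos(YN),np.sin(YN);RN=np.array([[c,-s,0],[s,c,0],[0,0,1]])
def orient(yaw,tilt):  # tool y along left axis at yaw; tool leaning back to the robot by tilt deg
    return Ro.from_euler('z',yaw,degrees=True)*Ro.from_matrix(np.diag([-1.,1,-1]))*Ro.from_euler('y',-tilt,degrees=True)
def row(p,yaw,tilt,o=None):
    o=o or manip.get_obs();R0=Ro.from_quat(o["tool_rot"])
    print("row",np.round(np.r_[(R0.inv()*orient(yaw,tilt)).as_rotvec(),R0.inv().apply(np.array(p)-o["position"])],3).tolist())
def nw(x,y,z): 
    q=N+RN@np.array([x,y,0]);q[2]=z;return q
E
python3 - <<'E'
from h import *
row((.33,.25,.26),8.26,15);row((.44,-.079,.25),8.26,30)
row((.515,-.068,.15),8.26,30);row((.515,-.068,.044),8.26,30)
E
```

```text
row [-0.054, -0.259, -0.399, -0.256, -0.224, -0.022]
row [-0.106, -0.517, -0.391, -0.446, -0.514, -0.011]
row [-0.106, -0.517, -0.391, -0.515, -0.485, 0.089]
row [-0.106, -0.517, -0.391, -0.516, -0.484, 0.195]
```

```bash
python3 -m handwheel '[[-0.02,-0.1,-0.15,-0.05,-0.04,-0.005,-1],[-0.03,-0.17,-0.26,-0.1,-0.09,-0.01,-1],[-0.045,-0.22,-0.35,-0.15,-0.13,-0.015,-1],[-0.054,-0.259,-0.399,-0.2,-0.18,-0.02,-1],[-0.054,-0.259,-0.399,-0.256,-0.224,-0.022,-1],[-0.07,-0.35,-0.397,-0.29,-0.27,-0.02,-1],[-0.09,-0.44,-0.394,-0.32,-0.32,-0.018,-1],[-0.106,-0.517,-0.391,-0.36,-0.37,-0.015,-1],[-0.106,-0.517,-0.391,-0.39,-0.42,-0.013,-1],[-0.106,-0.517,-0.391,-0.42,-0.47,-0.011,-1],[-0.106,-0.517,-0.391,-0.446,-0.514,-0.011,-1],[-0.106,-0.517,-0.391,-0.446,-0.514,-0.011,-1],[-0.106,-0.517,-0.391,-0.446,-0.514,-0.011,-1],[-0.106,-0.517,-0.391,-0.446,-0.514,-0.011,-1],[-0.106,-0.517,-0.391,-0.446,-0.514,-0.011,-1]]' 15; python3 - <<'E'
from h import *
o=manip.get_obs()
row((.515,-.068,.12),8.26,30,o);row((.515,-.068,.044),8.26,30,o)
p,d,ci=snap("wrist");cv2.imwrite("pics/w1.png",p)
X=pts(d,ci);h=cv2.cvtColor(p,cv2.COLOR_BGR2HSV)
m=(h[...,2]<90)&(abs(X[...,2]-.062)<.006)&(abs(X[...,0]-.555)<.09)&(abs(X[...,1]+.0625)<.07)
m=cv2.morphologyEx(m.astype(np.uint8),cv2.MORPH_OPEN,np.ones((5,5)))>0
print(m.sum(),cv2.minAreaRect(X[m][:,:2].astype(np.float32)),np.median(X[m][:,2]))
E
```

```text
clock: 1.98
position: [0.4403, -0.077, 0.2499]
tool_rot: [-0.07, 0.963, 0.019, 0.259]
contact_force: [0.4, 0.2, -0.4]
width: 0.999
grip_force: 0.0
row [0.002, 0.001, 0.001, -0.0, -0.002, 0.15]
row [0.002, 0.001, 0.001, 0.038, -0.002, 0.216]
4920 ((0.5541151762008667, -0.06011919304728508), (0.11067567765712738, 0.06385991722345352), 8.634222984313965) 0.061933675147977846
```

View pics/w1.png

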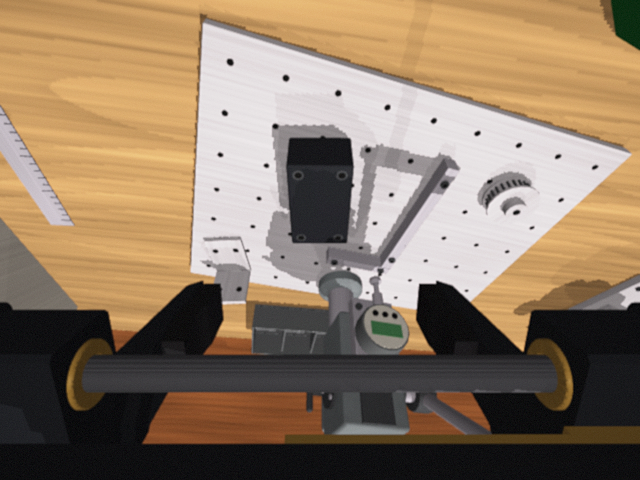

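The wrist view shows the block at (320,190), the fence from (450,165) to (380,262), the stop at (355,258) and the gauge at (380,330). I'll check the nest against the fence and stop from here.

```bash
python3 - <<'E'
from h import *
o=manip.get_obs()
p,d,ci=snap("wrist");X=pts(d,ci);L=(X-N)@RN
for nm,m in(("top face",abs(X[...,2]-.032)<.003),("wall",(X[...,2]>.017)&(X[...,2]<.034))):
  f=m&(L[...,0]>-.125)&(L[...,0]<.04)&(L[...,1]>.015)&(L[...,1]<.07)
  P=L[f];print(nm,len(P))
  for a in np.arange(-.12,.04,.03):
    q=P[(P[:,0]>=a)&(P[:,0]<a+.03)]
    if len(q)>5:print("x%.2f"%a,len(q),np.round(np.percentile(q[:,1],[3,10,50,97]),4))
  f=m&(L[...,0]>.04)&(L[...,0]<.09)&(L[...,1]>-.06)&(L[...,1]<.03);q=L[f];print("stop",len(q),len(q) and np.round(np.percentile(q[:,0],[3,10,50,97]),4))
f=(abs(X[...,2]-.032)<.004)&(L[...,0]<-.05)&(L[...,0]>-.16)&(L[...,1]>.015)&(L[...,1]<.07);print("fence end x",np.percentile(L[f][:,0],[1,3,10]))
g=np.array([.5543,-.061]);a=np.deg2rad(8.5);e=g-.04*np.array([np.cos(a),np.sin(a)]);print(e)
row((*e,.12),8.5,30,o);row((*e,.044),8.5,30,o)
E
```

```text
top face 1242
x-0.12 294 [0.0344 0.0347 0.0397 0.0474]
x-0.09 266 [0.0346 0.035  0.0404 0.0477]
x-0.06 231 [0.0347 0.035  0.0407 0.0477]
x-0.03 196 [0.0348 0.0352 0.0404 0.048 ]
x0.00 180 [0.0345 0.0352 0.0407 0.0478]
x0.03 40 [0.0347 0.0353 0.0385 0.0482]
stop 338 [0.0529 0.0535 0.0572 0.0643]
wall 1859
x-0.12 416 [0.034  0.0343 0.0358 0.0473]
x-0.09 389 [0.0342 0.0345 0.0369 0.0475]
x-0.06 341 [0.0342 0.0346 0.0369 0.0474]
x-0.03 288 [0.0345 0.0348 0.037  0.0477]
x0.00 261 [0.0343 0.0346 0.0373 0.0475]
x0.03 54 [0.0344 0.0347 0.0354 0.0479]
stop 662 [0.0526 0.0531 0.0542 0.064 ]
fence end x [-0.12154599 -0.12106539 -0.11699692]
[ 0.51473937 -0.06691238]
row [-0.001, 0.001, -0.003, 0.0, -0.001, 0.15]
row [-0.001, 0.001, -0.003, 0.038, -0.001, 0.216]
```

```bash
python3 -m handwheel '[[0,0,0,0,0,0.05,-1],[0,0,0,0,0,0.1,-1],[0,0,0,0,0,0.15,-1],[0,0,0,0.01,0,0.17,-1],[0,0,0,0.02,0,0.185,-1],[0,0,0,0.03,0,0.201,-1],[0,0,0,0.038,0,0.216,-1],[0,0,0,0.038,0,0.216,-1],[0,0,0,0.038,0,0.216,0.2],[0,0,0,0.038,0,0.216,0.6],[0,0,0,0.038,0,0.216,1],[0,0,0,0.038,0,0.216,1],[0,0,0,0.038,0,0.216,1],[0,0,0,0.038,0,0.216,1]]' 20; python3 - <<'E'
from h import *
o=manip.get_obs();print(o["position"],o["width"]*88)
N2=N+RN@np.array([-.001,.001,0])
g=np.array([.5543,-.061]);a=np.deg2rad(8.5)
off=o["position"][:2]-g; A=np.array([[np.cos(a),np.sin(a)],[-np.sin(a),np.cos(a)]]);off=A@off;print("off in block",off)
off[1]=0
for x,y,yaw in((-.054,-.06,0),(-.04,-.02,0),(-.04,-.001,0),(-.04,.004,0),(0,.001,0),(.004,.001,0)):
  q=N2+RN@np.array([x+off[0],y,0]);q[2]=o["position"][2];row(q,yaw-8.17,30,o)
E
```

```text
clock: 3.82
position: [0.5239, -0.0636, 0.0559]
tool_rot: [-0.066, 0.966, 0.016, 0.248]
contact_force: [-3.3, -0.8, 4.8]
width: 0.721
grip_force: 20.0
[ 0.52387407 -0.06360754  0.05593094] 63.44989173709476
off in block [-0.03047714  0.00191834]
row [0.135, -0.021, 0.243, -0.007, 0.034, 0.004]
row [0.135, -0.021, 0.243, -0.029, 0.069, 0.016]
row [0.135, -0.021, 0.243, -0.034, 0.087, 0.018]
row [0.135, -0.021, 0.243, -0.035, 0.092, 0.019]
row [0.135, -0.021, 0.243, -0.068, 0.078, 0.037]
row [0.135, -0.021, 0.243, -0.071, 0.077, 0.039]
```

```bash
python3 -c "
from h import *
o=manip.get_obs();print(o['q'],o['qvel'],o['contact_force'],o['torque']);row((.51474,-.0669,.044),8.5,30,o)"
```

```text
[-0.48330545  0.4728505   1.9588414   0.79518828  0.40057951 -2.8833885 ] [-0.00047062  0.00084065 -0.00064891  0.00117554  0.0007394  -0.00120377] [-3.30396158 -0.84640633  4.76041226] [-0.17888691  0.21946774 -0.12004439]
row [-0.008, -0.021, -0.01, 0.014, -0.002, 0.006]
```

Joint 6 is at its limit, so the tool stopped short. I'll open, go up, and turn the tool by half a turn to bring q6 to about 0.26, with less tilt.

```bash
python3 -m handwheel '[[0,0,0,0,0,0,-1],[0,0,0,0,0,0,-1],[0,0,0,0,0,0,-1],[0,0,0,-0.015,0,-0.026,-1],[0,0,0,-0.04,0,-0.07,-1],[0,0,0,-0.05,0,-0.1,-1],[0,0,0,-0.05,0,-0.14,-1],[0,0,0,-0.05,0,-0.18,-1],[0,0,0,-0.05,0,-0.2,-1],[0,0,0,-0.05,0,-0.2,-1]]'; python3 - <<'E'
from h import *
s=open("h.py").read().replace("Ro.from_euler('y',-tilt,degrees=True)","Ro.from_euler('y',-tilt,degrees=True)*Ro.from_euler('z',180,degrees=True)");open("h.py","w").write(s)
E
python3 -c "
from h import *
o=manip.get_obs();print(o['q']);row((.44,-.077,.25),8.5,22,o);row((.44,-.077,.25),-20,22,o)"
```

```text
clock: 5.08
position: [0.4718, -0.0705, 0.2559]
tool_rot: [-0.066, 0.966, 0.016, 0.249]
contact_force: [0.9, 0.1, -0.9]
width: 0.998
grip_force: 0.0
[-0.57034444  0.05859314  1.77759183  0.39443035  0.94518874 -2.45182067]
row [0.187, 0.012, 3.125, 0.031, -0.002, -0.01]
row [-0.162, 0.282, -2.684, 0.031, -0.002, -0.01]
```

```bash
python3 -m handwheel '[[0.01,0,0.17,0,0,0,-1],[0.02,0,0.35,0,0,0,-1],[0.03,0,0.52,0,0,0,-1],[0.04,0,0.7,0.01,0,0,-1],[0.05,0,0.87,0.01,0,0,-1],[0.06,0,1.04,0.01,0,0,-1],[0.07,0,1.22,0.02,0,0,-1],[0.08,0,1.4,0.02,0,0,-1],[0.09,0,1.57,0.03,0,0,-1],[0.1,0,1.75,0.031,0,-0.01,-1],[0.12,0,1.92,0.031,0,-0.01,-1],[0.13,0,2.1,0.031,0,-0.01,-1],[0.14,0,2.27,0.031,0,-0.01,-1],[0.15,0,2.44,0.031,0,-0.01,-1],[0.16,0,2.62,0.031,0,-0.01,-1],[0.17,0,2.8,0.031,0,-0.01,-1],[0.18,0.01,2.97,0.031,0,-0.01,-1],[0.187,0.012,3.125,0.031,0,-0.01,-1],[0.187,0.012,3.125,0.031,0,-0.01,-1],[0.187,0.012,3.125,0.031,0,-0.01,-1]]'; python3 - <<'E'
from h import *
o=manip.get_obs();print(o["q"])
p,d,ci=snap("wrist");cv2.imwrite("pics/w2.png",p)
X=pts(d,ci);h=cv2.cvtColor(p,cv2.COLOR_BGR2HSV)
m=(h[...,2]<90)&(abs(X[...,2]-.062)<.006)&(abs(X[...,0]-.555)<.09)&(abs(X[...,1]+.0625)<.07)
m=cv2.morphologyEx(m.astype(np.uint8),cv2.MORPH_OPEN,np.ones((5,5)))>0
print(m.sum(),cv2.minAreaRect(X[m][:,:2].astype(np.float32)))
# blend of sources: board from top view
z=np.load("top0.npz")
p,d,ci=snap("top");X=pts(d,ci);h=cv2.cvtColor(p,cv2.COLOR_BGR2HSV)
m=(h[...,2]<75)&(abs(X[...,2]-.062)<.008)&(abs(X[...,0]-.555)<.09)&(abs(X[...,1]+.0625)<.07)
m=cv2.morphologyEx(m.astype(np.uint8),cv2.MORPH_OPEN,np.ones((3,3)))>0
print(m.sum(),cv2.minAreaRect(X[m][:,:2].astype(np.float32)))
E
```

```text
clock: 7.58
position: [0.4402, -0.0745, 0.2481]
tool_rot: [0.979, 0.075, 0.189, -0.015]
contact_force: [-0.5, 0.5, 0.1]
width: 1.0
grip_force: 0.0
[-0.58285966  0.04667691  1.77353332  0.29238317  1.05171838  0.72474437]
6821 ((0.5552946329116821, -0.05896802991628647), (0.10925692319869995, 0.06446205824613571), 7.539363384246826)
938 ((0.5541821718215942, -0.06218871474266052), (0.11185361444950104, 0.06569623947143555), 6.012879848480225)
```

```bash
python3 - <<'E'
from h import *
o=manip.get_obs();a=np.deg2rad(7.3);e=np.array([.555,-.0605])-.038*np.array([np.cos(a),np.sin(a)])
for z in(.12,.08,.044):row((*e,z),7.3,22,o)
E
```

```text
row [-0.01, 0.002, 0.022, 0.024, 0.003, 0.148]
row [-0.01, 0.002, 0.022, 0.009, 0.003, 0.185]
row [-0.01, 0.002, 0.022, -0.004, 0.003, 0.219]
```

```bash
python3 -m handwheel '[[-0.01,0,0.02,0.01,0,0.05,-1],[-0.01,0,0.02,0.02,0.003,0.1,-1],[-0.01,0,0.022,0.024,0.003,0.148,-1],[-0.01,0,0.022,0.016,0.003,0.167,-1],[-0.01,0,0.022,0.009,0.003,0.185,-1],[-0.01,0,0.022,0.002,0.003,0.203,-1],[-0.01,0,0.022,-0.004,0.003,0.219,-1],[-0.01,0,0.022,-0.004,0.003,0.219,-1],[-0.01,0,0.022,-0.004,0.003,0.219,-1]]'; python3 -c "
from h import *
o=manip.get_obs();print(o['q'],o['position']);row((.5173,-.0653,.044),7.3,22,o)"
```

```text
clock: 8.8
position: [0.518, -0.0658, 0.0446]
tool_rot: [0.98, 0.062, 0.19, -0.012]
contact_force: [0.4, 0.5, -0.1]
width: 1.001
grip_force: 0.0
[-0.45544675  0.49055253  1.90350845  0.47193448  0.46755021  0.59604874] [ 0.51797595 -0.06580851  0.04461212]
row [0.001, 0.001, -0.002, -0.001, -0.001, 0.0]
```

```bash
python3 -m handwheel '[[0,0,0,0,0,0,0],[0,0,0,0,0,0,1],[0,0,0,0,0,0,1],[0,0,0,0,0,0,1],[0,0,0,0,0,0,1]]' 20; python3 - <<'E'
from h import *
o=manip.get_obs();print(o["contact_force"])
N2=N+RN@np.array([-.001,.001,0])
b=.038
for x,y in((-.054,-.06),(-.045,-.02),(-.04,-.004),(-.04,.003),(-.006,.001),(.003,.001)):
  q=N2+RN@np.array([x-b,y,0]);q[2]=o["position"][2];row(q,-8.17,22,o)
E
```

```text
clock: 9.43
position: [0.5176, -0.0654, 0.0444]
tool_rot: [0.98, 0.062, 0.19, -0.012]
contact_force: [-1.7, 2.6, 6.1]
width: 0.731
grip_force: 20.0
[-1.67534095  2.58968112  6.11003812]
row [-0.101, 0.002, 0.248, 0.007, -0.037, 0.003]
row [-0.101, 0.002, 0.248, 0.025, -0.073, 0.01]
row [-0.101, 0.002, 0.248, 0.033, -0.087, 0.013]
row [-0.101, 0.002, 0.248, 0.035, -0.094, 0.014]
row [-0.101, 0.002, 0.248, 0.065, -0.083, 0.026]
row [-0.101, 0.002, 0.248, 0.073, -0.081, 0.029]
```

```bash
python3 -m handwheel '[[-0.03,0,0.06,0.002,-0.009,0.001,1],[-0.05,0,0.12,0.004,-0.018,0.002,1],[-0.075,0.001,0.19,0.006,-0.028,0.003,1],[-0.101,0.002,0.248,0.007,-0.037,0.003,1],[-0.101,0.002,0.248,0.013,-0.049,0.005,1],[-0.101,0.002,0.248,0.019,-0.061,0.008,1],[-0.101,0.002,0.248,0.025,-0.073,0.01,1],[-0.101,0.002,0.248,0.029,-0.08,0.012,1],[-0.101,0.002,0.248,0.033,-0.087,0.013,1],[-0.101,0.002,0.248,0.033,-0.087,0.013,1],[-0.101,0.002,0.248,0.033,-0.087,0.013,1]]'; python3 - <<'E'
from h import *
o=manip.get_obs();print(o["q"],(o["position"]-N)@RN)
p,d,ci=snap("wrist");cv2.imwrite("pics/w3.png",p)
X=pts(d,ci);h=cv2.cvtColor(p,cv2.COLOR_BGR2HSV);L=(X-N)@RN
m=(h[...,2]<90)&(abs(X[...,2]-.062)<.004)&(abs(L[...,0]+.04)<.08)&(abs(L[...,1])<.04)
m=cv2.morphologyEx(m.astype(np.uint8),cv2.MORPH_OPEN,np.ones((5,5)))>0
print(m.sum(),np.percentile(L[m][:,0],[1,50,99]),np.percentile(L[m][:,1],[1,50,99]))
E
```

```text
clock: 10.8
position: [0.5423, 0.0251, 0.0444]
tool_rot: [0.979, -0.07, 0.191, 0.014]
contact_force: [2.5, 3.1, -0.9]
width: 0.729
grip_force: 20.0
[-0.17801627  0.51133     1.85313453  0.03416351  0.39254595  1.50614399] [-0.07872331 -0.00358212  0.00741051]
39716 [-0.09383792 -0.04427993  0.01224206] [-0.03412945 -0.00271947  0.02889149]
```

View pics/w3.png

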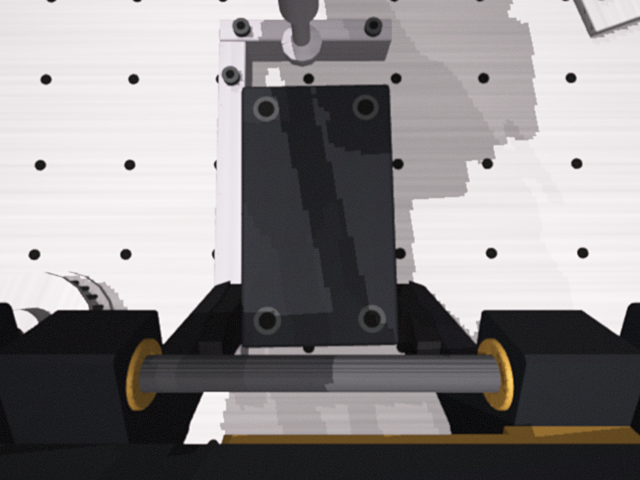

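The block is square beside the fence, with its top at (245–390, 85–345) and the stop's face at row 60. It still needs about 5 mm left and 42 mm forward.

```bash
python3 -m handwheel '[[0,0,0,0,-0.002,0,1],[0,0,0,0,-0.004,0,1],[0,0,0,0,-0.005,0,1],[0,0,0,0,-0.006,0,1],[0,0,0,0,-0.006,0,1]]' ; python3 -m handwheel '[[0,0,0,0.005,0,0.002,1],[0,0,0,0.01,0,0.004,1],[0,0,0,0.015,0,0.006,1],[0,0,0,0.02,0,0.008,1],[0,0,0,0.025,0,0.01,1],[0,0,0,0.03,0,0.012,1],[0,0,0,0.034,0,0.0137,1],[0,0,0,0.034,0,0.0137,1]]'; python3 -c "
from h import *
o=manip.get_obs();print((o['position']-N)@RN)"
```

```text
clock: 11.48
position: [0.5428, 0.0301, 0.0444]
tool_rot: [0.979, -0.071, 0.19, 0.014]
contact_force: [-0.6, -6.4, 1.6]
width: 0.723
grip_force: 19.8
clock: 12.48
position: [0.5774, 0.0259, 0.0442]
tool_rot: [0.979, -0.07, 0.189, 0.014]
contact_force: [-9.2, 0.1, 9.3]
width: 0.727
grip_force: 20.0
[-0.04408514  0.00215254  0.00720863]
```

```bash
python3 -m handwheel '[[0,0,0,0.002,-0.0005,0.0008,1],[0,0,0,0.004,-0.001,0.0016,1],[0,0,0,0.005,-0.001,0.002,1],[0,0,0,0.005,-0.001,0.002,1]]' ; python3 -m handwheel '[[0,0,0,0.001,0,0.0004,1],[0,0,0,0.002,0,0.0008,1],[0,0,0,0.002,0,0.0008,1]]'; python3 -c "
from h import *
o=manip.get_obs();print((o['position']-N)@RN)"
```

```text
clock: 12.98
position: [0.5802, 0.0258, 0.0438]
tool_rot: [0.98, -0.07, 0.186, 0.014]
contact_force: [-25.2, -5.7, 19.7]
width: 0.721
grip_force: 20.0
clock: 13.35
position: [0.5828, 0.0255, 0.0434]
tool_rot: [0.98, -0.07, 0.186, 0.014]
contact_force: [-18.8, -5.0, 11.6]
width: 0.721
grip_force: 20.0
[-0.03866683  0.00250321  0.00641703]
```

```bash
python3 -m handwheel '[[0,0,0,0,0,0,1],[0,0,0,0,0.0015,0,0.4],[0,0,0,0,0.0015,0,-1],[0,0,0,0,0.0015,0,-1],[0,0,0,0,0.0015,0,-1],[0,0,0,0,0.0015,0,-1]]'; python3 - <<'E'
from h import *
p,d,ci=snap("wrist");cv2.imwrite("pics/w4.png",p)
X=pts(d,ci);h=cv2.cvtColor(p,cv2.COLOR_BGR2HSV);L=(X-N)@RN
m=(h[...,2]<90)&(abs(X[...,2]-.062)<.004)&(abs(L[...,0])<.08)&(abs(L[...,1])<.04)
m=cv2.morphologyEx(m.astype(np.uint8),cv2.MORPH_OPEN,np.ones((5,5)))>0
print(m.sum(),np.percentile(L[m][:,0],[1,50,99]),np.percentile(L[m][:,1],[1,50,99]),np.median(X[m][:,2]))
print(cv2.minAreaRect(L[m][:,:2].astype(np.float32)))
E
```

```text
clock: 14.1
position: [0.5867, 0.0242, 0.0445]
tool_rot: [0.979, -0.07, 0.191, 0.014]
contact_force: [-0.3, -0.1, -0.4]
width: 1.001
grip_force: 0.0
27406 [-0.05305339 -0.01737175  0.02110652] [-0.02887431  0.00181707  0.03280578] 0.062438251566252795
((-0.014801084995269775, 0.001975826919078827), (0.06388257443904877, 0.07813715189695358), 89.95317840576172)
```

View pics/w4.png

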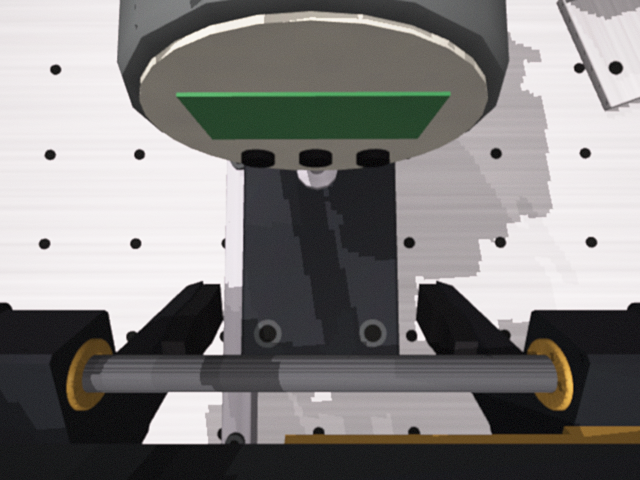

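The block is square against the fence, with its top at (243–397, 165–355) below the gauge. The arm sprang 4 mm forward on release, so it was pressing on the stop. I'll back off along the tool axis and check.

```bash
python3 -m handwheel '[[0,0,0,0,0,-0.02,-1],[0,0,0,0,0,-0.05,-1],[0,0,0,-0.03,0,-0.09,-1],[0,0,0,-0.07,0,-0.13,-1],[0,0,0,-0.11,0,-0.16,-1],[0,0,0,-0.11,0,-0.16,-1],[0,0,0,-0.11,0,-0.16,-1]]'; python3 - <<'E'
from h import *
p,d,ci=snap("wrist");cv2.imwrite("pics/w5.png",p)
X=pts(d,ci);h=cv2.cvtColor(p,cv2.COLOR_BGR2HSV);L=(X-N)@RN
m=(h[...,2]<90)&(abs(X[...,2]-.062)<.004)&(abs(L[...,0])<.08)&(abs(L[...,1])<.04)
m=cv2.morphologyEx(m.astype(np.uint8),cv2.MORPH_OPEN,np.ones((5,5)))>0
print(m.sum(),cv2.minAreaRect(L[m][:,:2].astype(np.float32)))
for nm,f,k in(("fence",(L[...,0]>-.11)&(L[...,0]<-.06)&(L[...,1]>.02)&(L[...,1]<.06),1),("stop",(L[...,0]>.04)&(L[...,0]<.08)&(abs(L[...,1])<.06),0)):
  q=L[f&(abs(X[...,2]-.032)<.003)];print(nm,len(q),len(q) and np.percentile(q[:,k],[2,50,98]))
g=(h[...,2]<75)&(X[...,2]>.2)&(abs(X[...,0]-.582)<.06)&(abs(X[...,1]-.147)<.07)
if g.sum()>30:print("grip",g.sum(),np.median(L[g],0),L[g].min(0),L[g].max(0))
# top: grip in nest frame
z=np.load("top0.npz");X=z["X"];L=(X-N)@RN;v,u=np.indices(X.shape[:2])
m=(cv2.cvtColor(z["p"],cv2.COLOR_BGR2HSV)[...,2]<75)&(u>225)&(u<275)&(v>185)&(v<210)&(X[...,2]>.25)
q=L[m];print("topgrip",np.percentile(q,[2,50,98],axis=0),np.percentile(X[m][:,2],[50,80]))
z=np.load("side0.npz");X=z["X"];L=(X-N)@RN
m=(cv2.cvtColor(z["p"],cv2.COLOR_BGR2HSV)[...,2]<60)&(abs(L[...,0]+.057)<.04)&(abs(L[...,1]-.123)<.07)&(X[...,2]>.24)&(X[...,2]<.32)
q=L[m];print("sidegrip",m.sum(),np.percentile(q,[2,50,98],axis=0))
E
```

```text
clock: 15.02
position: [0.4272, 0.047, 0.1518]
tool_rot: [0.979, -0.07, 0.191, 0.014]
contact_force: [-0.3, -0.4, 0.2]
width: 1.001
grip_force: 0.0
8560 ((-0.017791815102100372, 0.0016463864594697952), (0.0790909007191658, 0.06427101045846939), 0.6241599321365356)
fence 949 [0.03457784 0.04112333 0.04785495]
stop 66 [0.04054499 0.04254228 0.04495099]
topgrip [[-0.06809548  0.07628117  0.25396898]
 [-0.05858051  0.1221028   0.26283041]
 [-0.045372    0.16934418  0.26838699]] [0.29983041 0.30256959]
sidegrip 107 [[-0.06939973  0.07558021  0.25777232]
 [-0.06014564  0.11441538  0.26487337]
 [-0.04851172  0.16123181  0.26903503]]
```

The block is seated: its rear edge is at −57 mm and its lateral offset is under 1 mm relative to the fence as measured in the same view. Next I shut the gripper and go above the lever grip.

```bash
python3 - <<'E'
from h import *
o=manip.get_obs()
row((.43,.047,.36),-8.17,0,o);row(nw(-.057,.123,.35),-8.17,0,o)
x0=-.17*np.cos(np.deg2rad(36))
for f in np.linspace(36,-18,16):
  a=np.deg2rad(f);print(round(f,1),np.round([-.17*np.cos(a)-x0,.0999-.17*np.sin(a)],4))
E
```

```text
row [0.001, -0.385, -0.0, 0.081, -0.0, -0.192]
row [0.001, -0.385, -0.0, 0.203, -0.121, -0.132]
36.0 [ 0. -0.]
32.4 [-0.006   0.0088]
28.8 [-0.0114  0.018 ]
25.2 [-0.0163  0.0275]
21.6 [-0.0205  0.0373]
18.0 [-0.0241  0.0474]
14.4 [-0.0271  0.0576]
10.8 [-0.0295  0.068 ]
7.2 [-0.0311  0.0786]
3.6 [-0.0321  0.0892]
0.0 [-0.0325  0.0999]
-3.6 [-0.0321  0.1106]
-7.2 [-0.0311  0.1212]
-10.8 [-0.0295  0.1318]
-14.4 [-0.0271  0.1422]
-18.0 [-0.0241  0.1524]
```

```bash
python3 -m handwheel '[[0,-0.1,0,0.02,0,-0.05,1],[0,-0.2,0,0.04,0,-0.1,1],[0,-0.3,0,0.06,0,-0.15,1],[0,-0.385,0,0.081,0,-0.192,1],[0,-0.385,0,0.11,-0.04,-0.18,1],[0,-0.385,0,0.15,-0.08,-0.16,1],[0,-0.385,0,0.203,-0.121,-0.132,1],[0,-0.385,0,0.203,-0.121,-0.132,1],[0,-0.385,0,0.203,-0.121,-0.132,1]]' 30; python3 - <<'E'
from h import *
o=manip.get_obs();print(o["q"],(o["position"]-N)@RN,o["position"][2],o["width"]);row(nw(-.057,.123,.302),-8.17,0,o)
E
```

```text
clock: 16.2
position: [0.5815, 0.1474, 0.3488]
tool_rot: [0.997, -0.071, -0.001, 0.0]
contact_force: [-0.5, -0.5, 0.4]
width: 0.013
grip_force: 0.0
[ 5.13384118e-02  4.29724436e-01  9.08920669e-01 -6.02331250e-04
  1.80535527e+00  1.76452560e+00] [-0.05730558  0.12299003  0.31176617] 0.34876616592865534 0.013128457503138206
row [0.001, 0.002, 0.0, 0.0, -0.0, 0.047]
```

```bash
python3 -m handwheel '[[0,0,0,0,0,0.02,1],[0,0,0,0,0,0.034,1],[0,0,0,0,0,0.04,1],[0,0,0,0,0,0.043,1],[0,0,0,0,0,0.045,1],[0,0,0,0,0,0.046,1],[0,0,0,0,0,0.046,1]]'; python3 -m handwheel '[[0,0,0,-0.0005,0,0.001,1],[0,0,0,-0.001,0,0.002,1],[0,0,0,-0.001,0,0.002,1]]'
```

```text
clock: 17.08
position: [0.5808, 0.1474, 0.3041]
tool_rot: [0.997, -0.071, -0.0, 0.0]
contact_force: [0.4, 0.8, -0.3]
width: 0.007
grip_force: 0.0
clock: 17.45
position: [0.5798, 0.1476, 0.3025]
tool_rot: [0.997, -0.071, 0.0, 0.0]
contact_force: [0.1, -0.4, 4.6]
width: 0.002
grip_force: 2.4
```

```bash
python3 -m handwheel '[[0,0,0,-0.003,0,0.004,1],[0,0,0,-0.006,0,0.0095,1],[0,0,0,-0.0114,0,0.0187,1],[0,0,0,-0.0163,0,0.0282,1],[0,0,0,-0.0205,0,0.038,1],[0,0,0,-0.0241,0,0.048,1],[0,0,0,-0.0271,0,0.0585,1],[0,0,0,-0.0295,0,0.069,1],[0,0,0,-0.0311,0,0.0795,1],[0,0,0,-0.0321,0,0.09,1],[0,0,0,-0.0325,0,0.1005,1],[0,0,0,-0.0321,0,0.111,1],[0,0,0,-0.0311,0,0.122,1],[0,0,0,-0.0295,0,0.132,1],[0,0,0,-0.0275,0,0.141,1],[0,0,0,-0.026,0,0.147,1],[0,0,0,-0.025,0,0.151,1],[0,0,0,-0.0241,0,0.153,1],[0,0,0,-0.0241,0,0.155,1],[0,0,0,-0.0241,0,0.155,1]]'; python3 -c "
from h import *
o=manip.get_obs();print((o['position']-N)@RN,o['contact_force'],o['q'])"
```

```text
clock: 19.95
position: [0.5539, 0.1514, 0.1501]
tool_rot: [0.997, -0.071, -0.001, 0.0]
contact_force: [-18.4, -0.1, 31.3]
width: 0.004
grip_force: 15.8
[-0.08516619  0.12300153  0.11314345] [-18.39826786  -0.06520043  31.34117847] [ 6.07265831e-02  4.99828271e-01  1.36837396e+00 -1.55739711e-04
  1.27575925e+00  1.77348099e+00]
```

```bash
python3 -m handwheel '[[0,0,0,-0.002,0,-0.001,1],[0,0,0,-0.003,0,-0.002,1],[0,0,0,-0.003,0,-0.002,1],[0,0,0,-0.003,0,-0.002,1],[0,0,0,-0.003,0,-0.002,1],[0,0,0,-0.003,0,-0.002,1],[0,0,0,-0.003,0,-0.002,1],[0,0,0,-0.003,0,-0.002,1],[0,0,0,-0.003,0,-0.002,1],[0,0,0,-0.003,0,-0.002,1],[0,0,0,-0.003,0,-0.002,1],[0,0,0,-0.003,0,-0.002,1]]'; python3 - <<'E'
from h import *
p,d,ci=snap("side");cv2.imwrite("pics/s2.png",cv2.resize(p[200:340,270:430],None,fx=4,fy=4,interpolation=2))
E
```

```text
clock: 21.45
position: [0.5535, 0.1514, 0.1509]
tool_rot: [0.997, -0.071, 0.001, 0.0]
contact_force: [-2.1, 0.1, 15.0]
width: 0.004
grip_force: 7.4
```

View pics/s2.png

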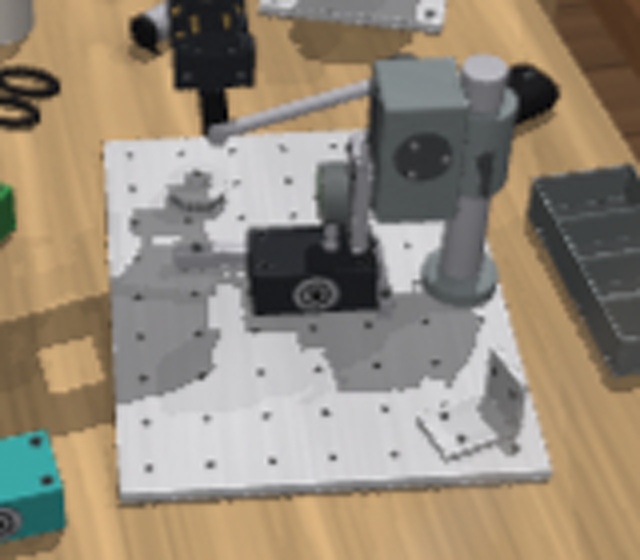

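The lever is down at its stop and the gauge foot rests on the seated block at (330,245). Now I ease it back up along the arc.

```bash
python3 -m handwheel '[[0,0,0,-0.001,0,-0.003,1],[0,0,0,-0.003,0,-0.0102,1],[0,0,0,-0.0054,0,-0.0206,1],[0,0,0,-0.007,0,-0.0312,1],[0,0,0,-0.008,0,-0.0418,1],[0,0,0,-0.0084,0,-0.0525,1],[0,0,0,-0.008,0,-0.0632,1],[0,0,0,-0.007,0,-0.0738,1],[0,0,0,-0.0054,0,-0.0844,1],[0,0,0,-0.003,0,-0.0948,1],[0,0,0,0,0,-0.105,1],[0,0,0,0.0036,0,-0.1151,1],[0,0,0,0.0078,0,-0.1249,1],[0,0,0,0.0127,0,-0.1344,1],[0,0,0,0.0165,0,-0.141,1],[0,0,0,0.019,0,-0.145,1],[0,0,0,0.021,0,-0.149,1],[0,0,0,0.023,0,-0.152,1],[0,0,0,0.024,0,-0.154,1],[0,0,0,0.024,0,-0.156,1]]'; python3 -m handwheel '[[0,0,0,0,0,-0.002,1],[0,0,0,0,0,-0.004,1],[0,0,0,0,0,-0.006,1],[0,0,0,0,0,-0.012,1],[0,0,0,0,0,-0.025,1],[0,0,0,-0.02,0,-0.05,1],[0,0,0,-0.06,0,-0.06,1],[0,0,0,-0.11,0,-0.06,1],[0,0,0,-0.16,0,-0.06,1],[0,0,0,-0.16,0,-0.06,1],[0,0,0,-0.16,0,-0.06,1],[0,0,0,-0.16,0,-0.06,1]]'; python3 - <<'E'
from h import *
p,d,ci=snap("side");cv2.imwrite("pics/s3.png",cv2.resize(p[200:340,270:430],None,fx=4,fy=4,interpolation=2))
p,d,ci=snap("top");X=pts(d,ci);L=(X-N)@RN;v,u=np.indices(X.shape[:2]);h=cv2.cvtColor(p,cv2.COLOR_BGR2HSV)
m=(h[...,2]<75)&(u>225)&(u<275)&(v>180)&(v<215)&(X[...,2]>.1)&(X[...,2]<.32)
print("grip",m.sum(),np.percentile(L[m],[2,50,98],axis=0))
m=(h[...,2]<75)&(abs(X[...,2]-.062)<.008)&(abs(L[...,0])<.08)&(abs(L[...,1])<.045)
print("block",m.sum(),np.percentile(L[m],[2,50,98],axis=0))
E
```

```text
clock: 24.0
position: [0.5762, 0.148, 0.3045]
tool_rot: [0.997, -0.071, -0.001, 0.0]
contact_force: [-0.1, 1.0, 0.1]
width: 0.005
grip_force: 0.0
clock: 25.5
position: [0.4193, 0.1706, 0.3649]
tool_rot: [0.997, -0.072, -0.001, 0.0]
contact_force: [-0.5, 0.1, 0.2]
width: 0.004
grip_force: 0.0
grip 435 [[-0.0683135   0.07681898  0.25519898]
 [-0.05850577  0.12312748  0.2628281 ]
 [-0.0452514   0.1691803   0.26842875]]
block 696 [[-0.05597114 -0.03278985  0.01808113]
 [-0.01601235 -0.00466161  0.02438166]
 [ 0.0404029   0.02874509  0.03071006]]
```

View pics/s3.png

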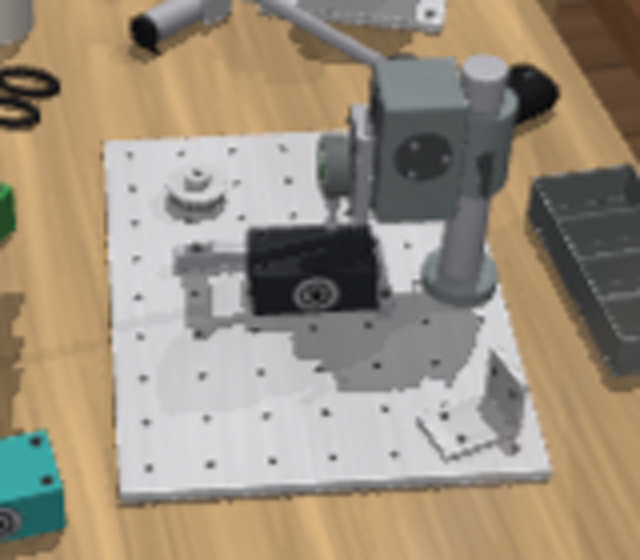

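The lever is home with its grip back where it started. The gauge foot hangs free at (330,215), and the block is still in the corner at (315,270). The robot is clear.

```bash
python3 -c "
from workcell import manip
print(manip.close_job())"
```

```text
the job is handed in; nothing more can be done
None
```

I handed the job in at about 25.6 s. The block is seated in the corner, the lever was held at its stop for about 1.5 s and eased back home without snapping, and the robot is clear; the hand-in returned no verdict.

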